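Swing the hold-down strap over the petri dish on the shaker

TASK

The petri dish on the shaker platform needs holding down before the shaker is started. Lift the free end of the steel hold-down strap by its black grip, swing the strap round its loose pivot bolt until it lies across the petri dish (not the timer), and drop its slot over the brass bolt on that side so that the strap lies flat on the bolt's shoulder; then let go. Leave the dish and the timer where they stand.

Things in the scene. Friction and masses are not known exactly. Their poses are not given: they have to be found in the camera images.
- strap_grip (a point): Middle of the black grip (30 mm along the strap, 16 across, 46 tall) that stands on the loose steel strap: 26 mm above the strap's upper face, 30 above its underside. x runs along the strap to its slotted end, y across it (pinch the grip along y), z up. Strap 28 mm wide, 4 thick, 0.12 kg; its 14 mm hole, 97 mm behind this point, sits on the pivot. A rubber pad hangs 4 mm under the strap.
- strap_slot (a point): Centre of the slot in the strap's free end, at its underside: closed slot 34 mm long (along the strap), 26 mm wide, in an end plate 48 mm wide, 43 mm ahead of the grip. At the start the strap lies level, this end on a grey rest bar between the brass bolts, pointing roughly to the robot. Axes as the grip's.
- pivot (a point): Centre of the top of the steel pivot bolt's shoulder, where the strap's hole end lies; 24 mm above the grey shaker platform, 99 mm above the bench. Bolt upright, 8 mm thick, with a 26 mm head that keeps the strap on: the strap turns freely on it, can rise level by 36 mm, and tilt. The shaker is fixed. x: from the shaker's front to its back, y to its left, z up.
- bolt_left (a point): Left brass bolt: centre of the top of its aluminium shoulder (46 mm across), on which the strap's slotted end comes to lie; same height as the pivot point, 140 mm from it, 55 degrees to one side of the line from pivot to shaker front. The bolt rises 14 mm above this point, 8 mm thick, tapered tip, no head. Axes as the pivot's.
- bolt_right (a point): Right brass bolt, the same as the left one, mirrored: 55 degrees to the other side of the line from pivot to shaker front.
- dish_mid (a point): Middle of the petri dish, 59 mm across, 14 mm tall, standing loose on one of two black round rubber pads (3 mm thick) on the platform, half-way between the pivot and a brass bolt. Which pad varies. The seated strap passes 3 mm over it.
- timer_mid (a point): Middle of the white lab timer, 62 x 62 x 19 mm, lying loose on the other rubber pad; this point is 8 mm above its underside.
Not all that is in view belongs to the job. Leave any orange or purple look-alike of the part that bears dish_mid alone.

How it is judged:
By the outcome, as a careful person would: the job done as asked, in the order asked, and still so for the second after the job is handed in, with the robot touching nothing.
It also fails if it takes over 32 s, if anything falls off the work surface, if the arm or the gripper's body presses on something with over 40 N, if the wrist force passes 120 N, or if a joint passes its speed limit or range.

ROBOT

A 6-joint arm with a two-finger parallel gripper is mounted at the origin on a cart in front of the work surface, level with it; the furniture and walls round the work are solid. World frame = base frame: x ahead of the robot, y to its left, z up, the work surface at z = 0. Lengths are in m, angles in degrees, forces in N, time in s.
With the tool pointing down it reaches from about 0.35 to 0.875 m from the base axis. Payload 4.2 kg.
Tool frame: the origin (TCP) lies midway between the tips of the shut fingers; the grasp point (between the pads) lies 19 mm behind it (hold_point_z is the z of the grasp point in the tool frame, in m); z points along the fingers, y is the direction in which the jaws open and shut (so a half turn about z gives the same grasp; the last joint's range is limited). The gripper opens to 87 mm and grips with 3 to 60 N. Pads are 19 mm wide; open, the fingers measure 117 mm over their backs; the gripper's body (75 mm by 190 mm) begins 51 mm behind the grasp point.
Start: joints at [89.301, 22.042, 0.453, 0, -68.411, -14.817], TCP at [0.167, 0.602, 0.223] pointing down, gripper open.
Joint ranges: [-179.83, 179.83], [-69.29, 118.12], [-61.27, 80.66], [-181.25, 117.63], [-171.15, -9.14], [-177.46, 177.46]. Speed limits (degrees/s): [159.86, 159.86, 180, 180, 180, 180].

INTERFACE

Orientations are given as a 3x3 rotation matrix whose columns are the frame's x, y, z axes.
In Python, from station import * gives the robot as it stands. The module is installed in compiled form; this text tells all that it offers.
- The arm moves only by the tool jog_arm, never from a script. Its argument "moves" is a list of rows, each a list of 7 numbers: the closure, from -1 (fully open) to 1 (shut), then the shift along the tool's x, y, z in m, then the turn, a rotation vector about the tool's x, y, z in rad. In form: [[gripper, x, y, z, wx, wy, wz], ...]. A call has exactly 10 rows; each row is the pose to reach, as a shift and turn from the pose commanded when the call began, along the tool's axes at that moment; what a row does not reach only later rows make up. A row lasts 1/12 s, in which the tool goes at most 41.7 mm and 7.16 degrees, less where a joint would pass 70% of its speed; a pose out of reach is approached as far as the arm can. A call with a gripper value outside its range is refused whole. The fingers move at their own pace and stop on an object; the grip force is fixed at half the most. Time passes only in rows, so rows that repeat a pose let the fingers close, or fill a call up. It gives the time, the measured TCP pose, the force and the opening at its end, in the units of the state.
- sense(): the state, without advancing time (a new reading comes with each control period).
- capture(name): name is "scene" or "side" or "wrist"; returns a dict with "frame" (420x560x3 uint8, red, green, blue), "fov_y" (degrees; the focal length in pixels is half the picture's height over the tangent of half this angle, whatever the lens; pixels are square), "cx", "cy" (the principal point, pixels), "world_from_camera" (4x4, takes a point from camera to world coordinates). Camera axes: x right, y down, z forward; pixel columns grow to the right and rows downward; lengths in m; the calibration is good to about 2 mm. A picture is of the moment at which its call begins. There is no depth.
- finish_job(): hands the job in, once; it reports no verdict.
The state is a dict: "time_s": time; "joints": joint angles; "joint_velocities": joint speeds; "effort": joint torques, N m; "tcp_pos": TCP position; "ee_rot": TCP orientation; "wrist_force": force on the tool from outside, world axes, zero at the start; "moment": the same for the moment, N m; "gripper_width": opening from 0.0 (shut) to 1.0 (fully open).
Only numpy, scipy, OpenCV 4.12 (cv2) and the standard library are available. Lean on these libraries where they do the work, as an engineer would, in place of code of your own. Each camera call takes 0.05 s, during which the arm holds its last target.

## Working session

There is one attempt and no reset: what is moved stays moved. The work goes in short steps, Python scripts to look and compute and a tool call to move; the robot and the scene stay as the last step left them, time stands still between calls to the robot, and variables do not carry over. Pictures are saved under pics/ and viewed, and the job is handed in when it is done.

Besides the shell and the picture viewer there is one more tool, called after ">>>" by a JSON object that holds its "fn" and its "kwargs", one argument or row to a line. jog_arm: Moves the arm, as the interface text tells. Its arguments: {"type":"object","properties":{"moves":{"type":"array"}},"required":["moves"]}

```bash
mkdir -p pics
cat > h.py <<'E'
from station import *
import numpy as np, cv2
def K(c):
    f=c["frame"].shape[0]/2/np.tan(np.radians(c["fov_y"]/2)); return f,c["cx"],c["cy"]
def ray(c,u,v):
    f,cx,cy=K(c);T=np.array(c["world_from_camera"]);return T[:3,3],T[:3,:3]@np.array([(u-cx)/f,(v-cy)/f,1])
def onz(c,u,v,z):
    o,d=ray(c,u,v);return o+d*(z-o[2])/d[2]
def proj(c,p):
    f,cx,cy=K(c);T=np.array(c["world_from_camera"]);q=T[:3,:3].T@(np.array(p)-T[:3,3]);return f*q[0]/q[2]+cx,f*q[1]/q[2]+cy
def save(c,n): cv2.imwrite("pics/"+n,c["frame"][:,:,::-1])
E
python3 - <<'E'
from h import *
import pickle
for n in("scene","side","wrist"):
    c=capture(n);save(c,n+"0.png");pickle.dump(c,open(n+"0.pkl","wb"));print(n,c["fov_y"],c["cx"],c["cy"],np.round(c["world_from_camera"],3).tolist())
s=sense();print(s)
E
```

```text
scene 54.95042754743054 281.54380148065826 214.58787437310636 [[0.69, -0.425, 0.586, 0.035], [-0.724, -0.406, 0.558, -0.553], [0.001, -0.809, -0.588, 0.603], [0.0, 0.0, 0.0, 1.0]]
side 47.15314824351346 279.6406412183452 207.0940372947062 [[-0.881, -0.192, 0.433, 0.157], [-0.473, 0.399, -0.785, 0.576], [-0.022, -0.897, -0.442, 0.468], [0.0, 0.0, 0.0, 1.0]]
wrist 60.99852097344999 281.06151739389645 204.29575526066893 [[-0.268, -0.93, -0.251, 0.235], [-0.963, 0.259, 0.069, 0.584], [0.001, 0.26, -0.966, 0.385], [0.0, 0.0, 0.0, 1.0]]
{'time_s': 0.15, 'joints': array([ 8.93038898e+01,  2.20806881e+01,  3.97162351e-01, -2.02531270e-02,
       -6.84128199e+01, -1.48163567e+01]), 'joint_velocities': array([-0.04767104, -0.15439765,  0.29056483,  0.17277246,  0.03770438,
       -0.04571938]), 'effort': array([-4.27143368e-04, -3.91052306e+01,  1.87584955e+01,  4.22240093e+00,
        1.23308745e-02, -1.47218470e-04]), 'tcp_pos': array([0.16702274, 0.60178465, 0.2217071 ]), 'ee_rot': array([[ 9.63537437e-01, -2.67573326e-01, -3.49094776e-04],
       [-2.67573530e-01, -9.63535984e-01, -1.67740854e-03],
       [ 1.12464404e-04,  1.70965445e-03, -9.99998532e-01]]), 'wrist_force': array([-0.01631812, -0.25923649,  0.65943512]), 'moment': array([-0.00159458, -0.02395956, -0.03561042]), 'gripper_width': 1.0006277264501207}
```

View pics/scene0.png

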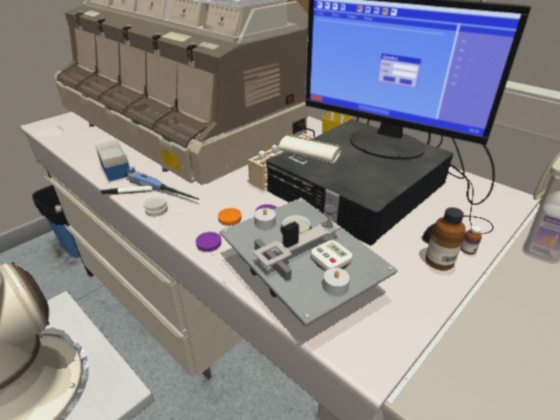

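View pics/side0.png

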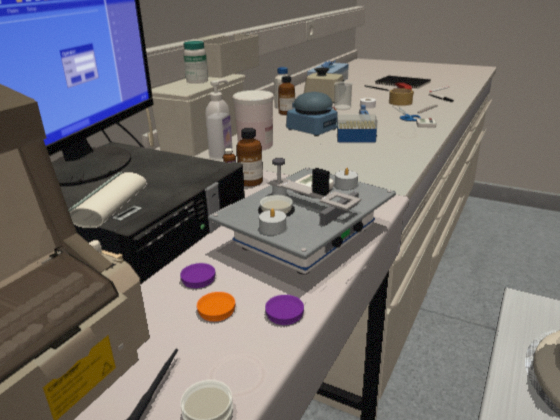

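View pics/wrist0.png

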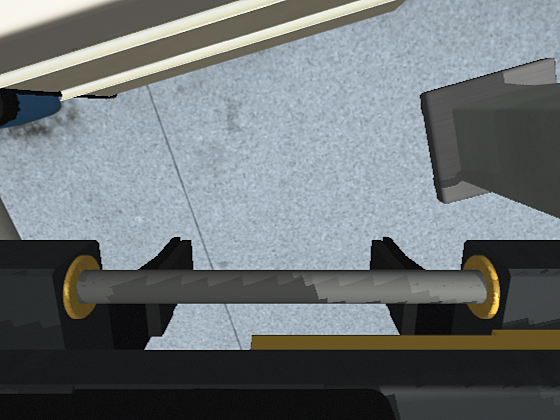

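Run:
```python
import cv2
a=cv2.imread("pics/scene0.png")[185:325,200:400];cv2.imwrite("pics/sc1.png",cv2.resize(a,None,fx=4,fy=4,interpolation=cv2.INTER_CUBIC))
a=cv2.imread("pics/side0.png")[145:275,205:405];cv2.imwrite("pics/si1.png",cv2.resize(a,None,fx=4,fy=4,interpolation=cv2.INTER_CUBIC))
```

```text
(no output)
```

View pics/sc1.png

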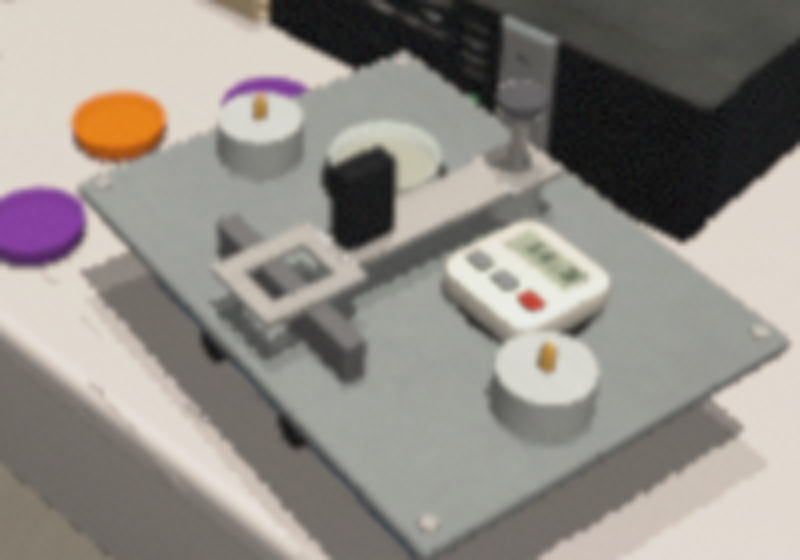

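View pics/si1.png

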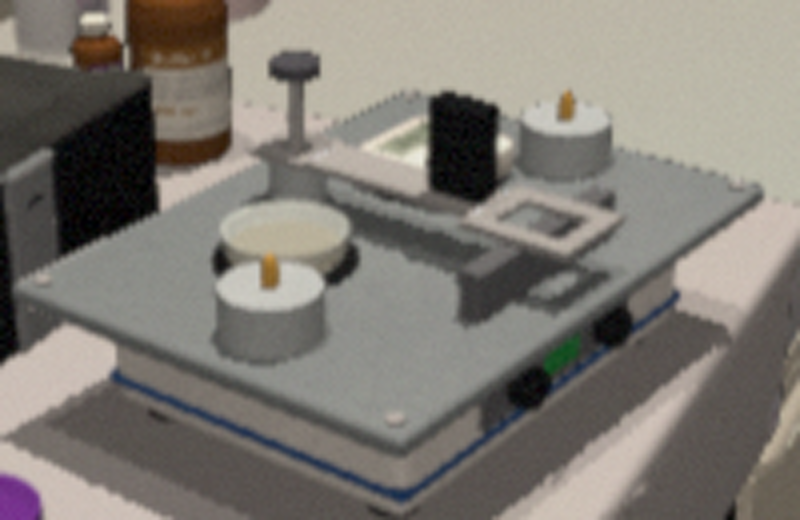

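```bash
cat > m.py <<'E'
from h import *
import pickle
sc=pickle.load(open("scene0.pkl","rb"));si=pickle.load(open("side0.pkl","rb"))
def tri(c1,p1,c2,p2):
    o,d=ray(c1,*p1);e,g=ray(c2,*p2);d/=np.linalg.norm(d);g/=np.linalg.norm(g)
    t=np.linalg.lstsq(np.c_[d,-g],e-o,rcond=None)[0];a=o+d*t[0];b=e+g*t[1];return (a+b)/2,np.linalg.norm(a-b)
F={"bl_tip":((260,97),(269,256)),"br_tip":((548,344),(567,92)),"slot":((291,272),(544,220)),"pivhead":((523,90),(295,62)),
"blshoulder":((260,118),(271,286)),"brshoulder":((546,366),(566,121)),"dish_top":((385,157),(286,233))}
def cs(p):return(p[0]/4+200-.375,p[1]/4+185-.375)
def cd(p):return(p[0]/4+205-.375,p[1]/4+145-.375)
R={}
for k,(a,b) in F.items():
    p,e=tri(sc,cs(a),si,cd(b));R[k]=p;print(k,p.round(4),round(e*1e3,1))
gs=sc["frame"];
E
cat > m2.py <<'E'
from m import *
L=R["blshoulder"];Q=R["brshoulder"];L=(R["bl_tip"]+L)/2;Q=(R["br_tip"]+Q)/2
m=(L+Q)/2;d=(L-Q)[:2];print("dist",np.linalg.norm(d),"expect",.28*np.sin(np.radians(55)))
yh=d/np.linalg.norm(d);xh=np.array([yh[1],-yh[0]]);piv=m[:2]+xh*.14*np.cos(np.radians(55));print("piv",piv,"yaw",np.degrees(np.arctan2(xh[1],xh[0])))
s=R["slot"][:2]-piv;print("slot r",np.linalg.norm(s),"dir",np.degrees(np.arctan2(s[1],s[0])))
s=s/np.linalg.norm(s);print("grip",piv+s*.097)
for n in(L,Q):print(n, np.degrees(np.arctan2(*(n[:2]-piv)[::-1])))
for c,f in((sc,"scene"),(si,"side")):
  im=c["frame"][:,:,::-1].copy();im=cv2.resize(im,None,fx=4,fy=4,interpolation=cv2.INTER_CUBIC)
  for p in(list(piv)+[.099],list(piv+s*.097)+[.149],list(piv+s*.097)+[.103],list(piv+s*.14)+[.103],[L[0],L[1],.099],[Q[0],Q[1],.099],[L[0],L[1],.113],[Q[0],Q[1],.113],list((piv+L[:2])/2)+[.092]):
    u,v=proj(c,p);cv2.circle(im,(int(u*4+2),int(v*4+2)),3,(0,0,255),-1)
  x,y=(200,185) if f=="scene" else (205,145)
  cv2.imwrite("pics/ov_"+f+".png",im[y*4:y*4+560,x*4:x*4+800])
E
python3 m2.py
```

```text
bl_tip [ 0.5156 -0.0465  0.1122] 0.1
br_tip [ 0.4706 -0.2705  0.1128] 0.4
slot [ 0.4344 -0.1488  0.1025] 1.9
pivhead [ 0.5722 -0.1735  0.1473] 3.6
blshoulder [ 0.5152 -0.0464  0.0985] 0.3
brshoulder [ 0.471  -0.2701  0.098 ] 2.0
dish_top [ 0.5435 -0.1103  0.0899] 1.3
dist 0.22828405479856115 expect 0.22936257240091773
piv [ 0.57184268 -0.17407722] yaw -11.264885716250776
slot r 0.13972211239451976 dir 169.56714221693477
grip [ 0.4764463  -0.15651215]
[ 0.51538609 -0.04644784  0.10535763] 113.86210000873683
[ 0.47079192 -0.2703339   0.10543326] -136.3918714412384
```

View pics/ov_scene.png

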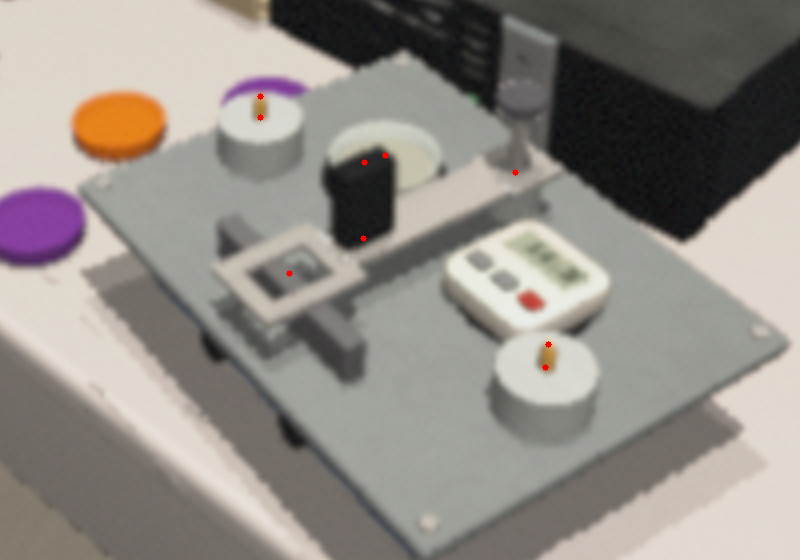

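View pics/ov_side.png

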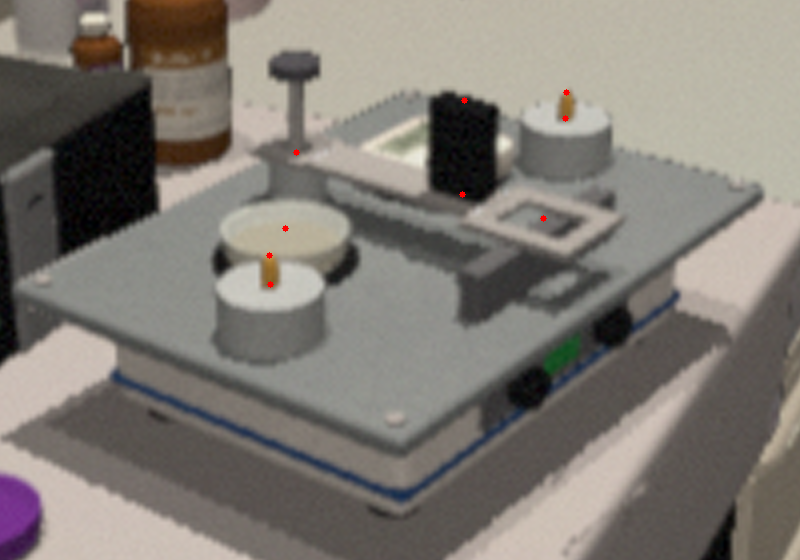

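```bash
cat > d.py <<'E'
from h import *
from scipy.spatial.transform import Rotation as Ro
def Rt(yaw):
    y=np.radians(yaw);x=np.array([np.cos(y),np.sin(y),0]);z=np.array([0,0,-1.]);return np.c_[x,np.cross(z,x),z]
def delta(p,yaw,pos,R): # to target from
    return (R.T@(np.array(p)-pos)).round(4), Ro.from_matrix(R.T@Rt(yaw)).as_rotvec().round(4)
E
python3 - <<'E'
from m import *
from d import *
for p in((175,170),(160,175),(60,90),(250,185),(275,190)):print(p,onz(sc,*p,0).round(3))
s=sense();p0,R0=np.array([.167,.602,.223]),np.array(s["ee_rot"])
R0=Rt(-15.516)
for t in((.43,.25,.25),(.476,-.157,.25),(.476,-.157,.11)):print(t,delta(t,-10.43,p0,R0))
E
```

```text
bl_tip [ 0.5156 -0.0465  0.1122] 0.1
br_tip [ 0.4706 -0.2705  0.1128] 0.4
slot [ 0.4344 -0.1488  0.1025] 1.9
pivhead [ 0.5722 -0.1735  0.1473] 3.6
blshoulder [ 0.5152 -0.0464  0.0985] 0.3
brshoulder [ 0.471  -0.2701  0.098 ] 2.0
dish_top [ 0.5435 -0.1103  0.0899] 1.3
(175, 170) [0.582 0.408 0.   ]
(160, 175) [0.534 0.415 0.   ]
(60, 90) [0.64  1.374 0.   ]
(250, 185) [0.679 0.183 0.   ]
(275, 190) [0.709 0.113 0.   ]
(0.43, 0.25, 0.25) (array([ 0.3476,  0.2688, -0.027 ]), array([ 0.    ,  0.    , -0.0888]))
(0.476, -0.157, 0.25) (array([ 0.5008,  0.6487, -0.027 ]), array([ 0.    ,  0.    , -0.0888]))
(0.476, -0.157, 0.11) (array([0.5008, 0.6487, 0.113 ]), array([ 0.    ,  0.    , -0.0888]))
```

>>> {"fn": "jog_arm", "kwargs": {
  "moves": [
    [-1,0.015,0.012,-0.005,0,0,0],
    [-1,0.045,0.036,-0.01,0,0,0],
    [-1,0.08,0.065,-0.015,0,0,-0.01],
    [-1,0.115,0.095,-0.02,0,0,-0.02],
    [-1,0.15,0.123,-0.027,0,0,-0.03],
    [-1,0.182,0.15,-0.027,0,0,-0.04],
    [-1,0.215,0.177,-0.027,0,0,-0.05],
    [-1,0.248,0.204,-0.027,0,0,-0.06],
    [-1,0.281,0.231,-0.027,0,0,-0.075],
    [-1,0.313,0.258,-0.027,0,0,-0.089]
  ]
}}

```text
time_s: 0.98
tcp_pos: [0.3914, 0.2802, 0.2499]
ee_rot: [[0.984, -0.18, 0.0], [-0.18, -0.984, 0.0], [0.0, -0.001, -1.0]]
wrist_force: [1.1, 0.5, 0.6]
gripper_width: 0.997
```

```bash
cat > st.py <<'E'
from d import *
def st():
    s=sense();R=np.array(s["ee_rot"]);print("t",round(s["time_s"],2),"p",np.round(s["tcp_pos"],4),"yaw",round(np.degrees(np.arctan2(R[1,0],R[0,0])),2),"tilt",np.round(R[:2,2],4),"F",np.round(s["wrist_force"],1),"M",np.round(s["moment"],2),"w",round(s["gripper_width"]*87,1),"j",np.round(s["joints"],1));return s
E
python3 - <<'E'
from st import *
st()
print(delta((.476,-.157,.25),-10.43,np.array([.4,.27,.25]),Rt(-10.43)))
E
```

```text
t 0.98 p [0.3914 0.2802 0.2499] yaw -10.36 tilt [0.0003 0.0005] F [1.1 0.5 0.6] M [ 0.05 -0.08  0.02] w 86.8 j [ 55.    6.7 -16.4   0.  -66.9  24.7]
(array([0.152 , 0.4062, 0.    ]), array([0., 0., 0.]))
```

>>> {"fn": "jog_arm", "kwargs": {
  "moves": [
    [-1,0.014,0.037,0,0,0,0],
    [-1,0.028,0.074,0,0,0,0],
    [-1,0.042,0.111,0,0,0,0],
    [-1,0.056,0.148,0,0,0,0],
    [-1,0.07,0.185,0,0,0,0],
    [-1,0.084,0.222,0,0,0,0],
    [-1,0.098,0.259,0,0,0,0],
    [-1,0.112,0.296,0,0,0,0],
    [-1,0.126,0.333,0,0,0,0],
    [-1,0.14,0.37,0,0,0,0]
  ]
}}

```text
time_s: 1.82
tcp_pos: [0.4608, -0.1088, 0.2499]
ee_rot: [[0.983, -0.181, 0.001], [-0.181, -0.983, 0.0], [0.001, -0.0, -1.0]]
wrist_force: [-0.1, 1.3, -0.4]
gripper_width: 1.003
```

>>> {"fn": "jog_arm", "kwargs": {
  "moves": [
    [-1,0.008,0.022,0,0,0,0],
    [-1,0.012,0.036,0,0,0,0],
    [-1,0.012,0.036,0.01,0,0,0],
    [-1,0.012,0.036,0.02,0,0,0],
    [-1,0.012,0.036,0.03,0,0,0],
    [-1,0.012,0.036,0.035,0,0,0],
    [-1,0.012,0.036,0.04,0,0,0],
    [-1,0.012,0.036,0.04,0,0,0],
    [-1,0.012,0.036,0.04,0,0,0],
    [-1,0.012,0.036,0.04,0,0,0]
  ]
}}

```text
time_s: 2.65
tcp_pos: [0.4673, -0.1437, 0.21]
ee_rot: [[0.984, -0.18, 0.001], [-0.18, -0.984, -0.0], [0.001, 0.0, -1.0]]
wrist_force: [0.4, -0.1, -0.1]
gripper_width: 0.999
```

Run:
```python
from st import *
st()
import pickle
for n in("scene","wrist"):
    c=capture(n);save(c,n+"1.png");pickle.dump(c,open(n+"1.pkl","wb"))
a=cv2.imread("pics/scene1.png")[145:305,200:400];cv2.imwrite("pics/sc2.png",cv2.resize(a,None,fx=3.7,fy=3.7))
```

```text
t 2.65 p [ 0.4673 -0.1437  0.21  ] yaw -10.36 tilt [ 0.0009 -0.0002] F [ 0.4 -0.1 -0.1] M [ 0.02 -0.02  0.01] w 86.9 j [  2.    9.3 -19.3   0.  -61.4  77.6]
```

View pics/sc2.png

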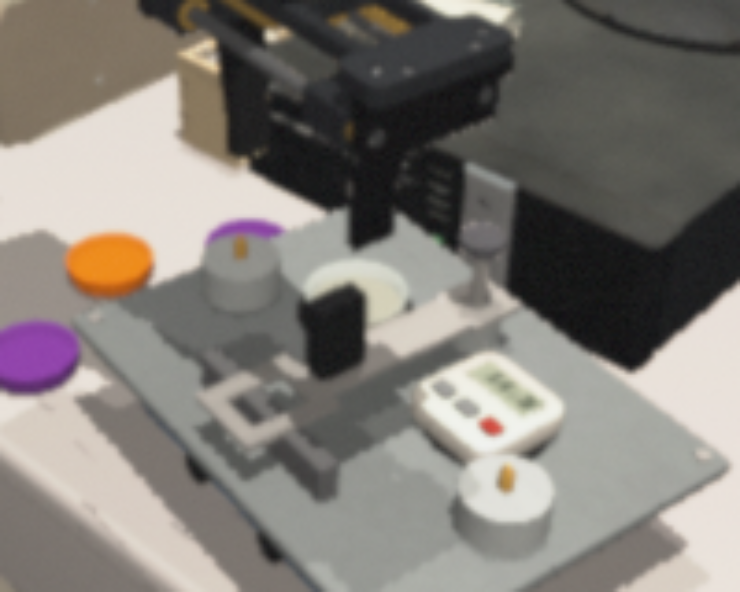

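View pics/wrist1.png

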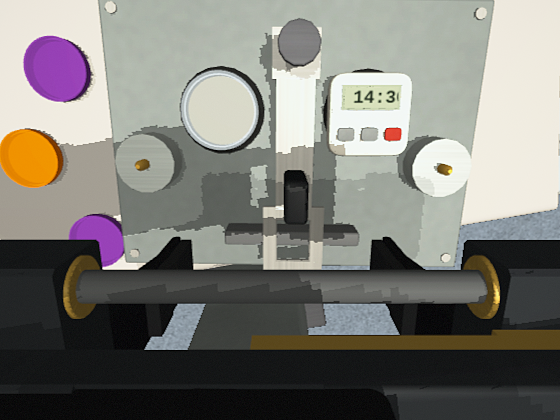

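The wrist view shows the dish (222,110) on the left pad by the left bolt (142,164), and the timer (370,112) on the right. The grip is at (295,197) and the pivot head at (300,42). The orange and purple discs lie off the platform, so the white dish on the pad is the one meant.

Run:
```python
from m2 import *
from d import *
c=pickle.load(open("wrist1.pkl","rb"))
for n,p in(("piv head",[*piv,.148]),("grip top",[.4764,-.1565,.149]),("BL tip",[.5154,-.0464,.113]),("BR tip",[.4708,-.2703,.113]),("dish",[.5435,-.1103,.092]),("slot",[.4344,-.1488,.103])):print(n,np.round(proj(c,p),1))
s=sense();R=s["ee_rot"]
print(delta((.4764,-.1565,.11),-10.43,s["tcp_pos"],R))
im=c["frame"][:,:,::-1][0:290,90:490];cv2.imwrite("pics/w1c.png",cv2.resize(im,None,fx=2,fy=2))
```

```text
bl_tip [ 0.5156 -0.0465  0.1122] 0.1
br_tip [ 0.4706 -0.2705  0.1128] 0.4
slot [ 0.4344 -0.1488  0.1025] 1.9
pivhead [ 0.5722 -0.1735  0.1473] 3.6
blshoulder [ 0.5152 -0.0464  0.0985] 0.3
brshoulder [ 0.471  -0.2701  0.098 ] 2.0
dish_top [ 0.5435 -0.1103  0.0899] 1.3
dist 0.22828405479856115 expect 0.22936257240091773
piv [ 0.57184268 -0.17407722] yaw -11.264885716250776
slot r 0.13972211239451976 dir 169.56714221693477
grip [ 0.4764463  -0.15651215]
[ 0.51538609 -0.04644784  0.10535763] 113.86210000873683
[ 0.47079192 -0.2703339   0.10543326] -136.3918714412384
piv head [301.2  41.5]
grip top [299.  202.6]
BL tip [140.5 165.9]
BR tip [450.  170.5]
dish [221.2 110.7]
slot [295.7 239.2]
(array([0.0111, 0.0109, 0.1001]), array([-0.0001, -0.0012,  0.0008]))
```

View pics/w1c.png

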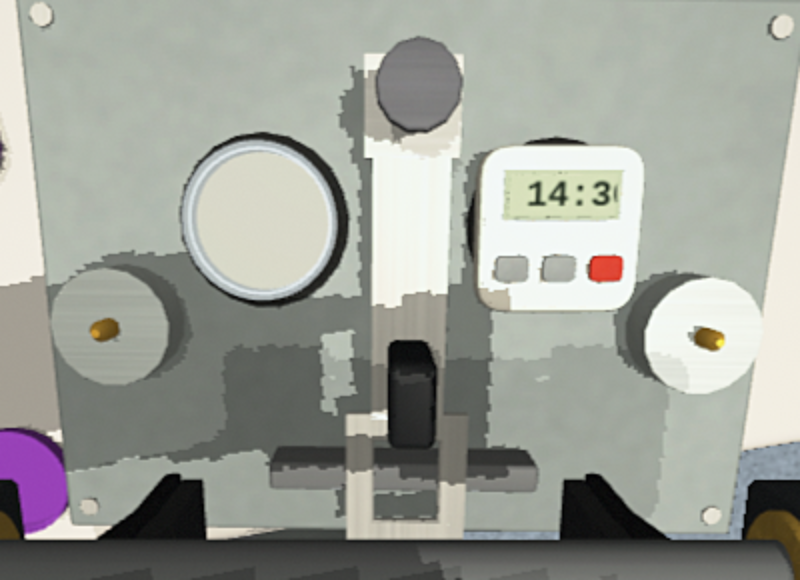

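>>> {"fn": "jog_arm", "kwargs": {
  "moves": [
    [-1,0.005,0.005,0.01,0,0,0],
    [-1,0.009,0.009,0.025,0,0,0],
    [-1,0.011,0.01,0.045,0,0,0],
    [-1,0.011,0.01,0.065,0,0,0],
    [-1,0.011,0.01,0.08,0,0,0],
    [-1,0.011,0.01,0.09,0,0,0],
    [-1,0.011,0.01,0.097,0,0,0],
    [-1,0.011,0.01,0.1,0,0,0],
    [-1,0.011,0.01,0.1,0,0,0],
    [-1,0.011,0.01,0.1,0,0,0]
  ]
}}

```text
time_s: 3.58
tcp_pos: [0.4764, -0.156, 0.1099]
ee_rot: [[0.984, -0.181, 0.001], [-0.181, -0.984, -0.0], [0.001, 0.0, -1.0]]
wrist_force: [0.1, 0.1, 0.4]
gripper_width: 1.002
```

Run:
```python
from st import *
st()
c=capture("wrist");save(c,"wrist2.png")
c=capture("scene");save(c,"scene2.png")
a=cv2.imread("pics/scene2.png")[145:305,200:400];cv2.imwrite("pics/sc3.png",cv2.resize(a,None,fx=3.7,fy=3.7))
```

```text
t 3.58 p [ 0.4764 -0.156   0.1099] yaw -10.41 tilt [ 0.0008 -0.0002] F [0.1 0.1 0.4] M [ 0.02 -0.02  0.01] w 87.2 j [  0.5  16.9 -25.6   0.  -47.5  79.1]
```

View pics/wrist2.png

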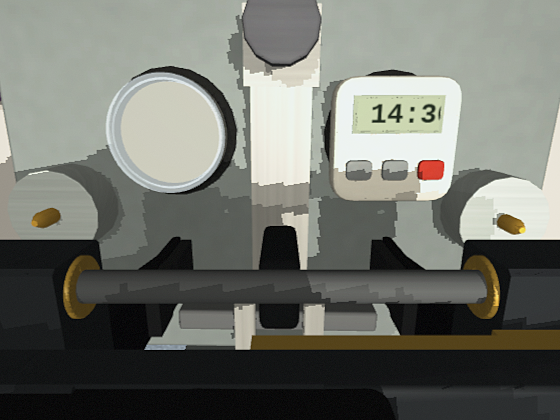

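View pics/sc3.png

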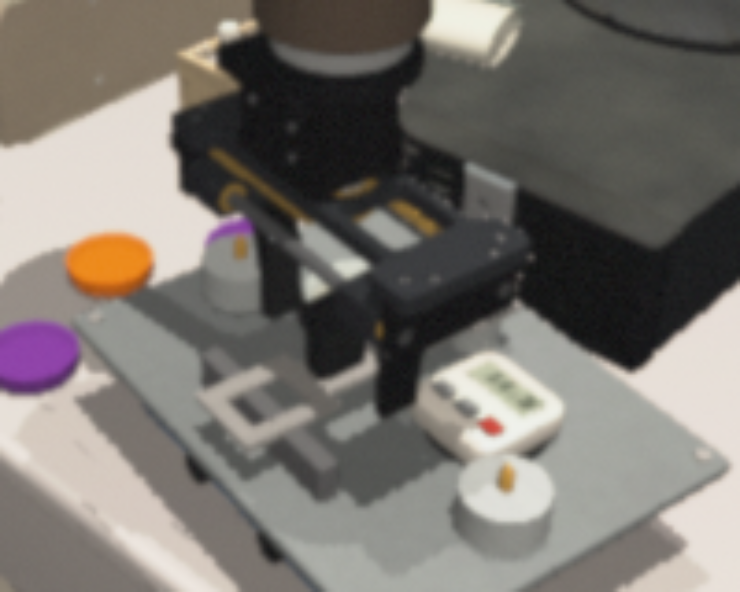

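The grip stands centred between the open fingers (279 against centre 281), so I'm closing.

>>> {"fn": "jog_arm", "kwargs": {
  "moves": [
    [1,0,0,0,0,0,0],
    [1,0,0,0,0,0,0],
    [1,0,0,0,0,0,0],
    [1,0,0,0,0,0,0],
    [1,0,0,0,0,0,0],
    [1,0,0,0,0,0,0],
    [1,0,0,0,0,0,0],
    [1,0,0,0,0,0,0],
    [1,0,0,0,0,0,0],
    [1,0,0,0,0,0,0]
  ]
}}

```text
time_s: 4.52
tcp_pos: [0.476, -0.1558, 0.1095]
ee_rot: [[0.984, -0.181, -0.0], [-0.181, -0.984, -0.0], [-0.0, 0.0, -1.0]]
wrist_force: [0.4, 0.0, -0.3]
gripper_width: 0.323
```

Run:
```python
from st import *
st()
```

```text
t 4.52 p [ 0.476  -0.1558  0.1095] yaw -10.41 tilt [-0. -0.] F [ 0.4  0.  -0.3] M [-0.07 -0.01 -0.02] w 28.1 j [  0.5  16.9 -25.7   0.  -47.5  79.1]
```

>>> {"fn": "jog_arm", "kwargs": {
  "moves": [
    [1,0,0,0,0,0,0],
    [1,0,0,0,0,0,0],
    [1,0,0,0,0,0,0],
    [1,0,0,0,0,0,0],
    [1,0,0,0,0,0,0],
    [1,0,0,0,0,0,0],
    [1,0,0,-0.002,0,0,0],
    [1,0,0,-0.004,0,0,0],
    [1,0,0,-0.006,0,0,0],
    [1,0,0,-0.008,0,0,0]
  ]
}}

```text
time_s: 5.35
tcp_pos: [0.4759, -0.1559, 0.1178]
ee_rot: [[0.984, -0.181, 0.0], [-0.181, -0.984, -0.0], [0.0, -0.0, -1.0]]
wrist_force: [-0.4, 0.4, -0.9]
gripper_width: 0.182
```

Run:
```python
from st import *
st()
```

```text
t 5.35 p [ 0.4759 -0.1559  0.1178] yaw -10.42 tilt [ 0. -0.] F [-0.4  0.4 -0.9] M [-0.01  0.01  0.06] w 15.8 j [  0.5  16.2 -25.1   0.  -48.6  79.1]
```

Gripped at 15.8 mm, which matches the grip's 16. I'll lift another 15 mm.

>>> {"fn": "jog_arm", "kwargs": {
  "moves": [
    [1,0,0,-0.002,0,0,0],
    [1,0,0,-0.004,0,0,0],
    [1,0,0,-0.006,0,0,0],
    [1,0,0,-0.008,0,0,0],
    [1,0,0,-0.01,0,0,0],
    [1,0,0,-0.012,0,0,0],
    [1,0,0,-0.014,0,0,0],
    [1,0,0,-0.015,0,0,0],
    [1,0,0,-0.015,0,0,0],
    [1,0,0,-0.015,0,0,0]
  ]
}}

```text
time_s: 6.18
tcp_pos: [0.4759, -0.1558, 0.1326]
ee_rot: [[0.984, -0.181, 0.0], [-0.181, -0.984, 0.0], [0.0, -0.0, -1.0]]
wrist_force: [0.4, 0.3, -0.1]
gripper_width: 0.179
```

Run:
```python
from st import *
s=st()
for n,(x,y) in(("scene",(200,145)),("side",(205,105))):
    c=capture(n);save(c,n+"4.png")
    a=cv2.imread(f"pics/{n}4.png")[y:y+160,x:x+200];cv2.imwrite(f"pics/{n}4c.png",cv2.resize(a,None,fx=3.7,fy=3.7))
# swing plan
piv=np.array([.5718,-.1741]);p=np.array(s["tcp_pos"]);r=p[:2]-piv
print("r",np.linalg.norm(r),np.degrees(np.arctan2(r[1],r[0])))
for k in range(5,61,5):
    a=-np.radians(min(k,55.7));Q=np.array([[np.cos(a),-np.sin(a)],[np.sin(a),np.cos(a)]])
    t=piv+Q@r
    print(k,delta([*t,p[2]],-10.42+np.degrees(a),p,Rt(-10.42)),t.round(4))
```

```text
t 6.18 p [ 0.4759 -0.1558  0.1326] yaw -10.42 tilt [0. 0.] F [ 0.4  0.3 -0.1] M [ 0.01  0.04 -0.02] w 15.6 j [  0.5  15.2 -24.1  -0.  -50.8  79.1]
r 0.09759528398508555 169.20094426147753
5 (array([ 0.0004, -0.0085,  0.    ]), array([0.    , 0.    , 0.0873])) [ 0.4779 -0.1475]
10 (array([ 0.0016, -0.0169,  0.    ]), array([0.    , 0.    , 0.1745])) [ 0.4806 -0.1394]
15 (array([ 0.0035, -0.0252,  0.    ]), array([0.    , 0.    , 0.2618])) [ 0.4839 -0.1316]
20 (array([ 0.0061, -0.0333,  0.    ]), array([0.    , 0.    , 0.3491])) [ 0.488  -0.1241]
25 (array([ 0.0094, -0.0412,  0.    ]), array([0.    , 0.    , 0.4363])) [ 0.4926 -0.117 ]
30 (array([ 0.0134, -0.0487,  0.    ]), array([0.    , 0.    , 0.5236])) [ 0.4979 -0.1103]
35 (array([ 0.018 , -0.0559,  0.    ]), array([0.    , 0.    , 0.6109])) [ 0.5038 -0.1041]
40 (array([ 0.0232, -0.0626,  0.    ]), array([0.    , 0.    , 0.6981])) [ 0.5101 -0.0985]
45 (array([ 0.029 , -0.0688,  0.    ]), array([0.    , 0.    , 0.7854])) [ 0.5169 -0.0934]
50 (array([ 0.0354, -0.0745,  0.    ]), array([0.    , 0.    , 0.8727])) [ 0.5242 -0.0889]
55 (array([ 0.0421, -0.0797,  0.    ]), array([0.    , 0.    , 0.9599])) [ 0.5318 -0.0851]
60 (array([ 0.0431, -0.0803,  0.    ]), array([0.    , 0.    , 0.9721])) [ 0.5329 -0.0846]
```

View pics/scene4c.png

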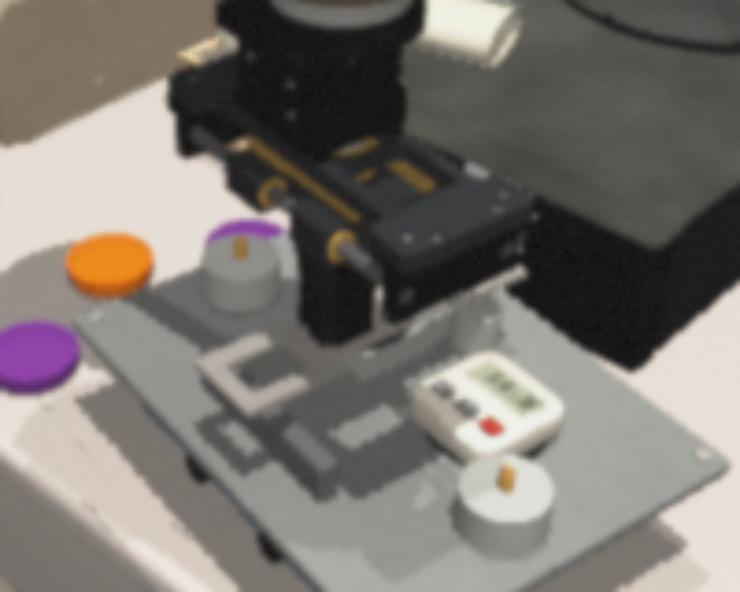

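View pics/side4c.png

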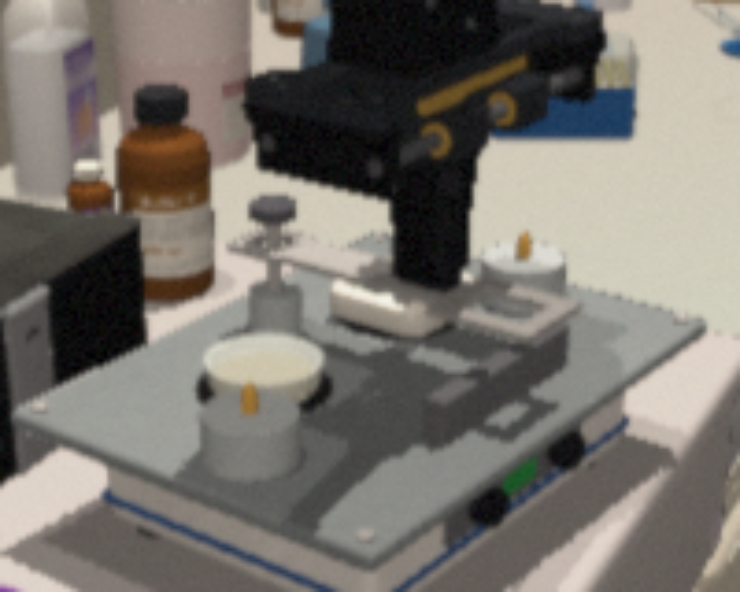

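The strap is level and clear of the rest bar, with its underside at about z 0.122. I'll swing the first 40°.

>>> {"fn": "jog_arm", "kwargs": {
  "moves": [
    [1,0.0003,-0.007,0,0,0,0.07],
    [1,0.001,-0.0136,0,0,0,0.14],
    [1,0.0023,-0.0203,0,0,0,0.21],
    [1,0.004,-0.0268,0,0,0,0.279],
    [1,0.0061,-0.0333,0,0,0,0.349],
    [1,0.0087,-0.0396,0,0,0,0.419],
    [1,0.0117,-0.0457,0,0,0,0.489],
    [1,0.0152,-0.0517,0,0,0,0.559],
    [1,0.019,-0.0573,0,0,0,0.628],
    [1,0.0232,-0.0626,0,0,0,0.698]
  ]
}}

```text
time_s: 7.12
tcp_pos: [0.5101, -0.0981, 0.1324]
ee_rot: [[0.635, -0.773, -0.0], [-0.773, -0.635, 0.0], [-0.0, 0.0, -1.0]]
wrist_force: [0.0, 0.2, -0.2]
gripper_width: 0.18
```

Run:
```python
from st import *
s=st()
R=np.array(s["ee_rot"])
for yaw in(-56,-61,-66.1):
    b=np.radians(yaw+180.-.35);t=np.array([.5718,-.1741])+.0976*np.array([np.cos(b),np.sin(b)])
    print(delta([*t,s["tcp_pos"][2]],yaw,s["tcp_pos"],R),t)
```

```text
t 7.12 p [ 0.5101 -0.0981  0.1324] yaw -50.6 tilt [-0.0004  0.    ] F [ 0.   0.2 -0.2] M [ 0.05 -0.04  0.03] w 15.7 j [  7.   16.9 -21.6  -0.  -51.6  32.4]
(array([ 0.0007, -0.0092, -0.    ]), array([0.0003, 0.0003, 0.0943])) [ 0.51771806 -0.09285405]
(array([ 0.0019, -0.0176, -0.    ]), array([0.0004, 0.0002, 0.1815])) [ 0.52500491 -0.08844967]
(array([ 0.0039, -0.0261, -0.    ]), array([4.000e-04, 2.000e-04, 2.705e-01])) [ 0.532804   -0.08462893]
```

>>> {"fn": "jog_arm", "kwargs": {
  "moves": [
    [1,0.0003,-0.005,0,0,0,0.05],
    [1,0.0007,-0.0092,0,0,0,0.094],
    [1,0.0013,-0.0135,0,0,0,0.14],
    [1,0.002,-0.0176,0,0,0,0.181],
    [1,0.003,-0.022,0,0,0,0.228],
    [1,0.0036,-0.0245,0,0,0,0.254],
    [1,0.0039,-0.0261,0,0,0,0.27],
    [1,0.0039,-0.0261,0,0,0,0.27],
    [1,0.0039,-0.0261,0,0,0,0.27],
    [1,0.0039,-0.0261,0,0,0,0.27]
  ]
}}

```text
time_s: 7.95
tcp_pos: [0.5325, -0.0849, 0.1325]
ee_rot: [[0.409, -0.913, -0.0], [-0.913, -0.409, -0.0], [-0.0, 0.0, -1.0]]
wrist_force: [0.9, -0.2, -0.6]
gripper_width: 0.183
```

Run:
```python
from st import *
import pickle
s=st()
for n,(x,y) in(("scene",(200,145)),("side",(205,105))):
    c=capture(n);save(c,n+"5.png");pickle.dump(c,open(n+"5.pkl","wb"))
    a=cv2.imread(f"pics/{n}5.png")[y:y+140,x:x+160];cv2.imwrite(f"pics/{n}5c.png",cv2.resize(a,None,fx=4,fy=4,interpolation=cv2.INTER_CUBIC))
c=capture("wrist");save(c,"wrist5.png")
```

```text
t 7.95 p [ 0.5325 -0.0849  0.1325] yaw -65.86 tilt [-0.0003 -0.    ] F [ 0.9 -0.2 -0.6] M [ 0.04 -0.03  0.01] w 15.9 j [  8.2  18.6 -18.9  -0.  -52.5  16. ]
```

View pics/scene5c.png

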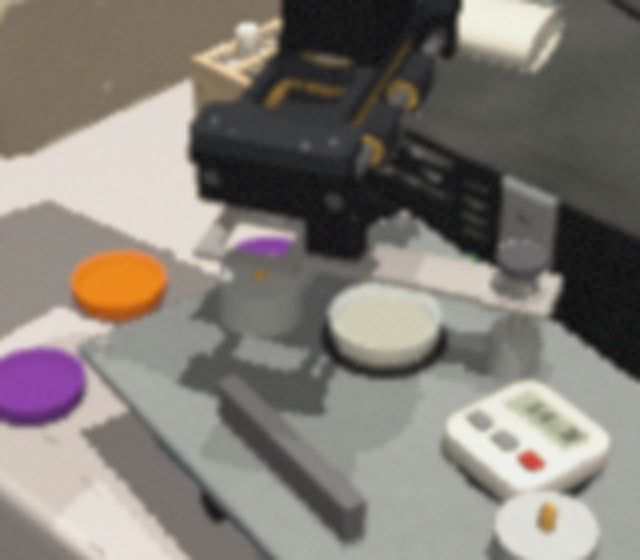

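View pics/side5c.png

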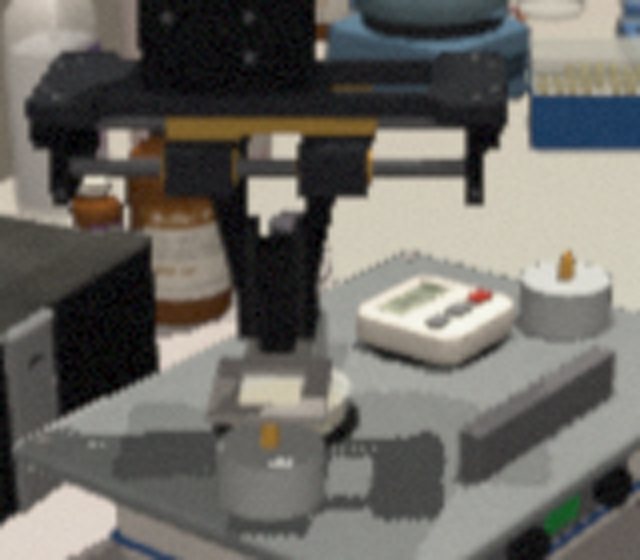

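View pics/wrist5.png

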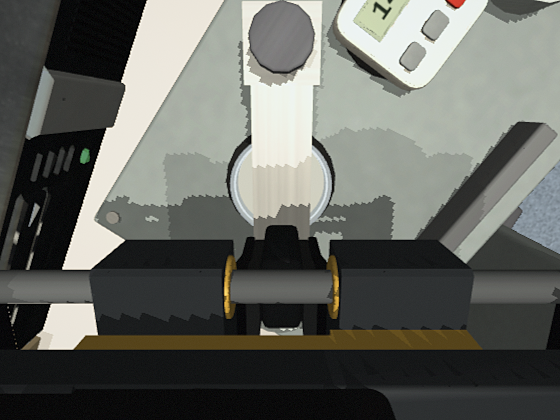

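Run:
```python
from d import *
import pickle
s=sense();R=np.array(s["ee_rot"]);p=np.array(s["tcp_pos"])
for n,(x,y) in(("scene",(200,145)),("side",(205,105))):
    c=pickle.load(open(n+"5.pkl","rb"));im=cv2.imread(f"pics/{n}5c.png")
    def draw(pts,col):
        q=np.array([[(u-x)*4+2,(v-y)*4+2] for u,v in (proj(c,a) for a in pts)],int);cv2.polylines(im,[q],True,col,1)
    ct=p+R@[-.043,0,0];ct[2]=.126
    for hx,hy,col in((.017,.013,(0,0,255)),(.0,.024,(0,255,0))):
        draw([ct+R@[a*hx,b*hy,0] for a,b in((1,1),(1,-1),(-1,-1),(-1,1))],col)
    draw([[.5154,-.0464,.113],[.5154,-.0464,.126]],(255,0,0))
    cv2.imwrite(f"pics/{n}5o.png",cv2.resize(im[180:480,150:450],None,fx=2,fy=2))
```

```text
(no output)
```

View pics/scene5o.png

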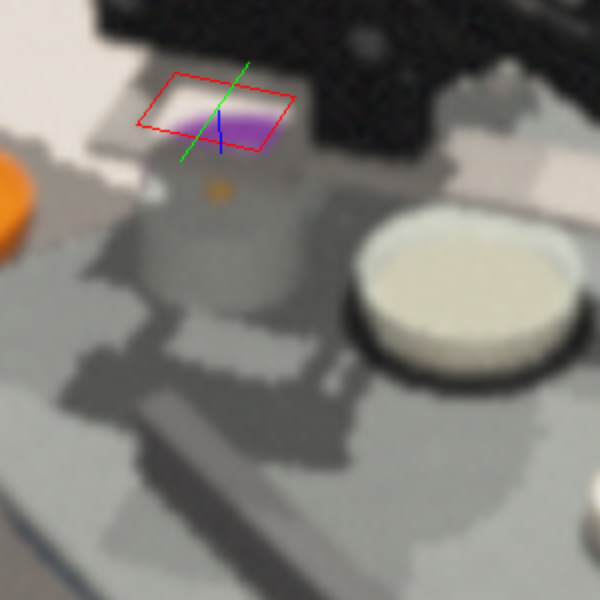

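View pics/side5o.png

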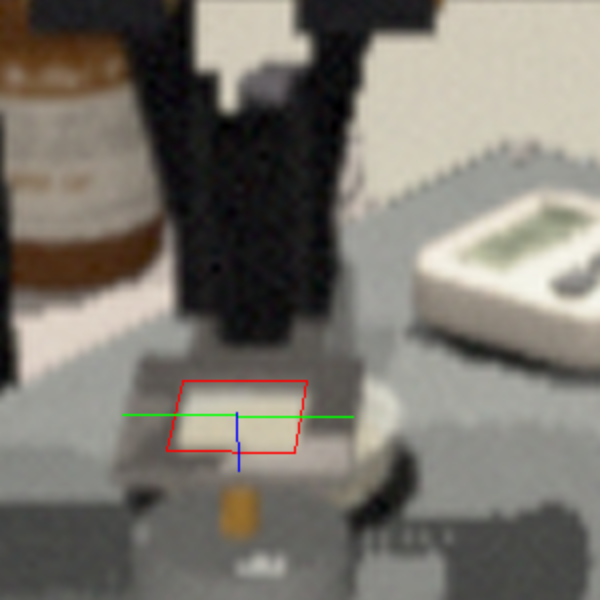

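The projected slot outline surrounds the bolt axis in both views, within about 2 mm. I'm lowering now.

>>> {"fn": "jog_arm", "kwargs": {
  "moves": [
    [1,0,0,0.002,0,0,0],
    [1,0,0,0.004,0,0,0],
    [1,0,0,0.006,0,0,0],
    [1,0,0,0.008,0,0,0],
    [1,0,0,0.01,0,0,0],
    [1,0,0,0.012,0,0,0],
    [1,0,0,0.014,0,0,0],
    [1,0,0,0.016,0,0,0],
    [1,0,0,0.018,0,0,0],
    [1,0,0,0.02,0,0,0]
  ]
}}

```text
time_s: 8.93
tcp_pos: [0.5327, -0.0849, 0.1123]
ee_rot: [[0.409, -0.913, -0.0], [-0.913, -0.409, -0.0], [0.0, 0.0, -1.0]]
wrist_force: [0.6, -0.6, -1.1]
gripper_width: 0.181
```

Run:
```python
from st import *
s=st()
for n,(x,y) in(("scene",(200,145)),("side",(205,105))):
    c=capture(n);save(c,n+"6.png")
    a=cv2.imread(f"pics/{n}6.png")[y:y+140,x:x+160];cv2.imwrite(f"pics/{n}6c.png",cv2.resize(a,None,fx=4,fy=4,interpolation=cv2.INTER_CUBIC))
```

```text
t 8.93 p [ 0.5327 -0.0849  0.1123] yaw -65.88 tilt [-0. -0.] F [ 0.6 -0.6 -1.1] M [ 0.06 -0.    0.03] w 15.7 j [  8.2  20.  -20.2   0.  -49.7  15.9]
```

View pics/scene6c.png

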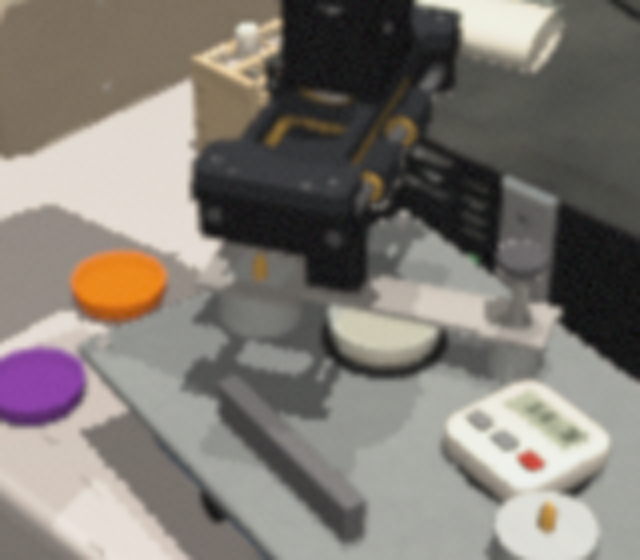

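View pics/side6c.png

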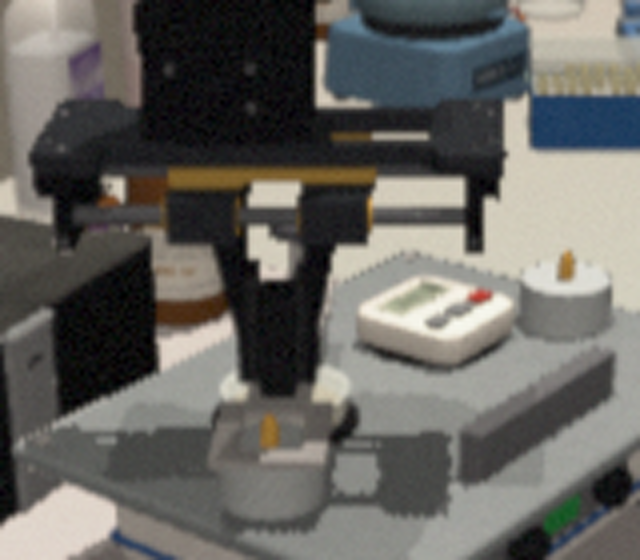

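The bolt now shows through the slot in both views, scene crop (260,265) and side crop (269,432), so I'll lower the last 3 mm.

>>> {"fn": "jog_arm", "kwargs": {
  "moves": [
    [1,0,0,0.0005,0,0,0],
    [1,0,0,0.001,0,0,0],
    [1,0,0,0.0015,0,0,0],
    [1,0,0,0.002,0,0,0],
    [1,0,0,0.0023,0,0,0],
    [1,0,0,0.0026,0,0,0],
    [1,0,0,0.0028,0,0,0],
    [1,0,0,0.003,0,0,0],
    [1,0,0,0.003,0,0,0],
    [1,0,0,0.003,0,0,0]
  ]
}}

```text
time_s: 9.87
tcp_pos: [0.5327, -0.0848, 0.1096]
ee_rot: [[0.409, -0.913, 0.0], [-0.913, -0.409, 0.0], [0.0, -0.0, -1.0]]
wrist_force: [-0.2, 0.3, -0.9]
gripper_width: 0.183
```

Run:
```python
from st import *
s=st()
```

```text
t 9.87 p [ 0.5327 -0.0848  0.1096] yaw -65.88 tilt [0.0001 0.    ] F [-0.2  0.3 -0.9] M [0.07 0.01 0.03] w 15.9 j [  8.2  20.2 -20.4   0.  -49.4  15.9]
```

>>> {"fn": "jog_arm", "kwargs": {
  "moves": [
    [1,0,0,0.0002,0,0,0],
    [1,0,0,0.0004,0,0,0],
    [1,0,0,0.0006,0,0,0],
    [1,0,0,0.0008,0,0,0],
    [1,0,0,0.001,0,0,0],
    [1,0,0,0.001,0,0,0],
    [1,0,0,0.001,0,0,0],
    [1,0,0,0.001,0,0,0],
    [1,0,0,0.001,0,0,0],
    [1,0,0,0.001,0,0,0]
  ]
}}

```text
time_s: 10.7
tcp_pos: [0.5327, -0.0848, 0.1095]
ee_rot: [[0.409, -0.913, 0.0], [-0.913, -0.409, -0.0], [0.0, -0.0, -1.0]]
wrist_force: [-2.7, 1.2, 6.0]
gripper_width: 0.181
```

Run:
```python
from st import *
s=st()
for n,(x,y) in(("scene",(200,145)),("side",(205,105))):
    c=capture(n);save(c,n+"7.png")
    a=cv2.imread(f"pics/{n}7.png")[y:y+140,x:x+160];cv2.imwrite(f"pics/{n}7c.png",cv2.resize(a,None,fx=4,fy=4,interpolation=cv2.INTER_CUBIC))
```

```text
t 10.7 p [ 0.5327 -0.0848  0.1095] yaw -65.86 tilt [ 0.0004 -0.0002] F [-2.7  1.2  6. ] M [ 0.41  0.8  -0.08] w 15.7 j [  8.2  20.2 -20.5   0.  -49.3  15.9]
```

View pics/side7c.png

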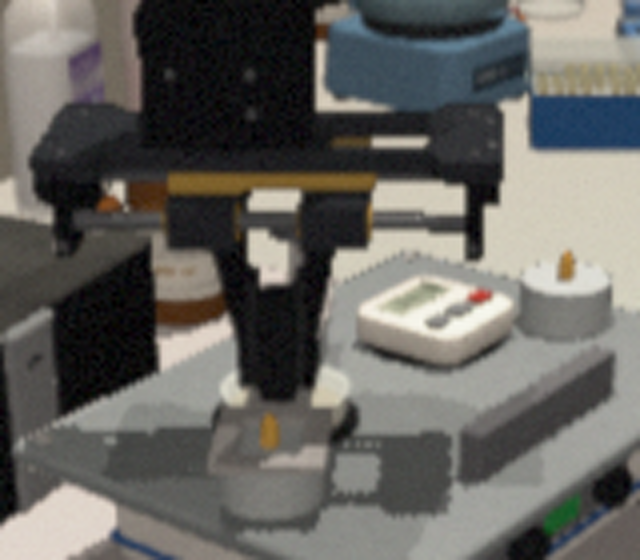

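The strap touched down at the seated height with 6 N. I'll ease off slightly, open, and then rise.

>>> {"fn": "jog_arm", "kwargs": {
  "moves": [
    [1,0,0,-0.0007,0,0,0],
    [1,0,0,-0.0007,0,0,0],
    [0,0,0,-0.0007,0,0,0],
    [0,0,0,-0.0007,0,0,0],
    [0,0,0,-0.0007,0,0,0],
    [0,0,0,-0.0007,0,0,0],
    [0,0,0,-0.0007,0,0,0],
    [0,0,0,-0.0007,0,0,0],
    [0,0,0,-0.0007,0,0,0],
    [0,0,0,-0.0007,0,0,0]
  ]
}}

```text
time_s: 11.63
tcp_pos: [0.5327, -0.0848, 0.1092]
ee_rot: [[0.409, -0.913, -0.0], [-0.913, -0.409, 0.0], [-0.0, 0.0, -1.0]]
wrist_force: [0.2, -0.4, -0.1]
gripper_width: 0.498
```

Run:
```python
from st import *
s=st()
c=capture("wrist");save(c,"wrist8.png")
```

```text
t 11.63 p [ 0.5327 -0.0848  0.1092] yaw -65.88 tilt [-0.  0.] F [ 0.2 -0.4 -0.1] M [ 0.06 -0.    0.02] w 43.3 j [  8.2  20.2 -20.5  -0.  -49.3  15.9]
```

View pics/wrist8.png

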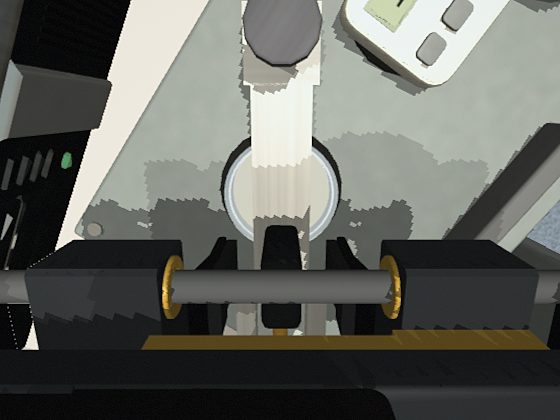

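Both fingers are clear of the grip, with no force. I'm rising.

>>> {"fn": "jog_arm", "kwargs": {
  "moves": [
    [0,0,0,-0.004,0,0,0],
    [0,0,0,-0.012,0,0,0],
    [0,0,0,-0.022,0,0,0],
    [0,0,0,-0.034,0,0,0],
    [0,0,0,-0.048,0,0,0],
    [0,0,0,-0.064,0,0,0],
    [0,0,0,-0.08,0,0,0],
    [0,0,0,-0.096,0,0,0],
    [0,0,0,-0.108,0,0,0],
    [0,0,0,-0.115,0,0,0]
  ]
}}

```text
time_s: 12.52
tcp_pos: [0.5336, -0.0849, 0.2274]
ee_rot: [[0.409, -0.913, 0.005], [-0.913, -0.409, 0.0], [0.002, -0.004, -1.0]]
wrist_force: [0.3, 0.4, 0.3]
gripper_width: 0.5
```

Run:
```python
from st import *
s=st()
for n,(x,y) in(("scene",(220,165)),("side",(205,125))):
    c=capture(n);save(c,n+"9.png")
    a=cv2.imread(f"pics/{n}9.png")[y:y+140,x:x+180];cv2.imwrite(f"pics/{n}9c.png",cv2.resize(a,None,fx=4,fy=4,interpolation=cv2.INTER_CUBIC))
c=capture("wrist");save(c,"wrist9.png")
```

```text
t 12.52 p [ 0.5336 -0.0849  0.2274] yaw -65.86 tilt [0.0047 0.0001] F [0.3 0.4 0.3] M [ 0.08 -0.01 -0.  ] w 43.5 j [  8.2  13.5 -11.2   0.  -65.   15.9]
```

View pics/scene9c.png

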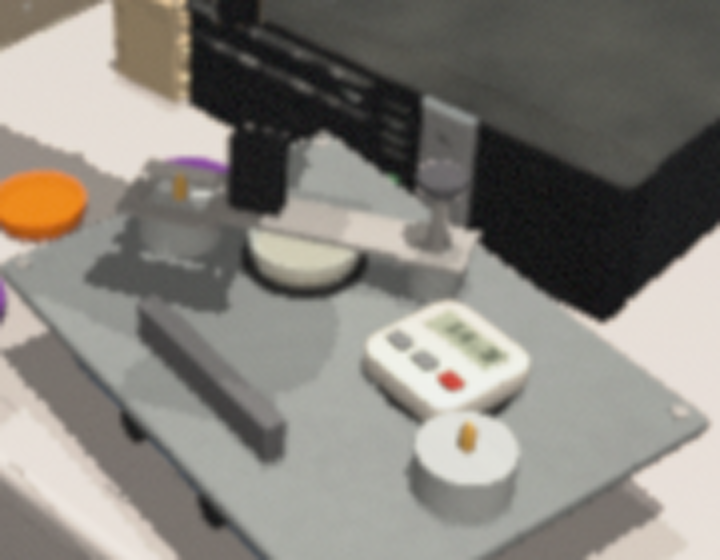

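View pics/side9c.png

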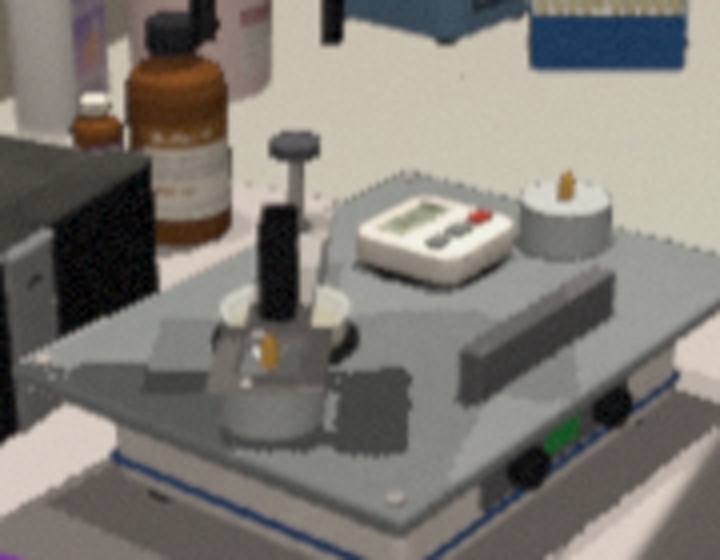

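View pics/wrist9.png

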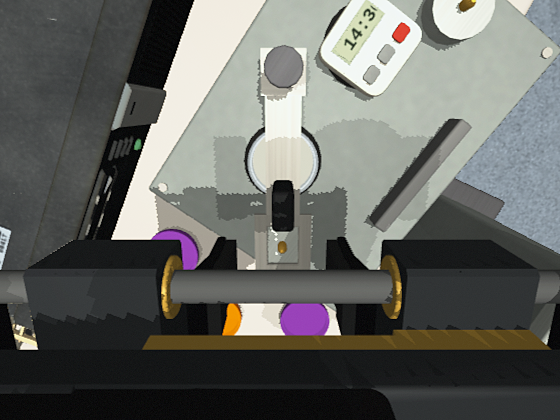

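The strap lies flat across the dish with the bolt through its slot (wrist view (282,247)). The dish and timer are where they were, so I'm handing in.

```bash
python3 -c "
from station import *
print(finish_job())"
```

```text
the job is handed in; nothing more can be done
None
```

The strap is across the petri dish with its slot over the left brass bolt, and I handed the job in at about 12.7 s of the 32 s allowed. I lifted the strap level by its black grip about 23 mm, swung it about 55° round the pivot, and lowered it. It touched down at the height it had lain at on the rest bar, with 6 N. I then opened the fingers and rose clear.

- **Seating:** the last scene, side and wrist pictures show the bolt through the slot and the strap lying flat from pivot to shoulder. I judged the flatness by eye and by the touchdown height, not by a separate measurement.
- **Dish and timer:** both look to be where they stood at the start, judged by eye in the last pictures.
- **Robot:** nothing is held or touched, and the last wrist force read about 0.5 N.
- **Disagreements:** the wrist camera read 2–3 pixels off the other two views. The planned slot outline was within about 2 mm of the pictures. Both were well inside the slot's clearance, and no check failed.

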